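# Nudge the mate cup back to the middle of its tin

## Task

The narrow-footed mate cup has crept to the edge of the small round tin it stands on. With light taps or gentle pushes of the fingertips, slide it back so that it stands upright, centred on the lid of that same tin; do not pinch, lift or tip the cup, and leave the tin and everything else on the shelf where they are. Then take the hand away.

Things in the scene. Friction and masses are not known exactly. Their poses are not given: they have to be found in the camera images.
- mate_cup: Squat round enamel mate cup, no handle, 62 mm tall, 0.14 to 0.26 kg, standing loose on tin_under. Flat foot of diameter only 24 mm; the belly, diameter 74 mm, is upright from 24 to 32 mm above the foot, then narrows to 70 mm at the rim. Origin: centre of the foot's underside; z up. Pushed slowly at the belly it slides and stops when the push stops; pushed fast or near the rim it tips easily.
- tin_under: The closed aluminium tin that the cup stands on: a plain round drum, diameter 104 mm, height 60 mm, flat smooth lid without a raised rim, thin dark rubber bands around the wall, 0.7 kg, loose on the shelf. Origin: centre of its underside; its lid is 60 mm above that. Its yaw means nothing.
- tin_other: The second tin of the pair, same shape and size (diameter 104 mm, height 60 mm), with nothing on it; to be left alone. Origin: centre of its underside.
- bombilla: Bystander: metal drinking straw lying flat on the shelf, 190 mm long along its x axis, 12 mm high. Origin: middle, underside.
- spoon: Bystander: white ceramic spoon lying between the two tins, 150 mm long along its x axis. Origin: near its middle, underside.
- yerbera: Bystander: white plastic canister with a sliding latch on its lid, 104 x 114 mm, 164 mm high. Origin: centre of its underside.
- flask: Bystander: tall steel vacuum flask with a black cap, diameter 80 mm, 260 mm high. Origin: centre of its underside.
- saucer: Bystander: white saucer, diameter 120 mm, 16 mm high. Origin: centre of its underside.
- sugar_jar: Bystander: small glass jar, diameter 70 mm, 85 mm high. Origin: centre of its underside.
There are look-alikes about, which are no part of the job. Leave any blue look-alike of the mate_cup alone.

How it is judged:
By the outcome, as a careful person would: the job done as asked, in the order asked, and still so for the second after the job is handed in, with the robot touching nothing.
It also fails if it takes over 58 s, if anything falls off the work surface, if the arm or the gripper's body presses on something with over 40 N, if the wrist force passes 120 N, or if a joint passes its speed limit or range.

## Robot

A 6-joint arm with a two-finger parallel gripper is mounted at the origin on the work surface. World frame = base frame: x ahead of the robot, y to its left, z up, the work surface at z = 0. Lengths are in m, angles in rad, forces in N, time in s.
With the tool pointing down it reaches from about 0.35 to 0.975 m from the base axis. Payload 4.9 kg.
Tool frame: the origin (TCP) lies at the very end of the fingers, on their centre line; the grasp point (between the pads) lies 19 mm behind it; z points along the fingers, y is the direction in which the jaws open and shut (so a half turn about z gives the same grasp; the last joint's range is limited). The gripper opens to 85 mm and grips with 20 to 120 N. Pads are 22 mm wide; open, the fingers measure 114 mm over their backs; the gripper's body (76 mm by 85 mm) begins 54 mm behind the grasp point. The pads swing forward as they close: fully open they stand 13 mm farther back than shut.
Start: joints at [-1.279, 0.053, 1.613, -0, 1.476, -0.119], TCP at [0.25, -0.573, 0.231] pointing down, gripper open.
Joint ranges: [-3.01, 3.01], [-1.01, 2.22], [0.06, 2.58], [-1.02, 4.17], [0.09, 2.62], [-3.14, 3.14]. Speed limits (rad/s): [2.57, 2.57, 3.14, 3.14, 3.14, 3.14].

## Interface

Orientations are given as a unit quaternion [w, x, y, z].
In Python, from plant import monitor, eyes, manip gives the robot as it stands.
- The arm moves only by the tool step_arm, never from a script. Its argument "motion" is a list of rows, each a list of 7 numbers: the shift along the world's x, y, z scaled (see below), then the turn, a rotation vector about the world's x, y, z scaled (see below), then the closure in counts, from 0 (fully open) to 255 (shut). In form: [[x, y, z, ax, ay, az, grip], ...]. A call has 1 to 10 rows; each row is the pose to reach, as a shift and turn from the pose commanded when the call began; what a row does not reach only later rows make up. The controller multiplies each number of a shift by 0.5 m and each number of a turn by 1.5 rad. A row lasts 1/10 s, in which the tool goes at most 50 mm and 8.59 degrees, less where a joint would pass 70% of its speed; a pose out of reach is approached as far as the arm can. A call with a number of a shift or a turn outside -1 to 1 is refused whole. A call with a gripper value outside its range is refused whole. The fingers move at their own pace and stop on an object; the grip force is fixed at half the most. Time passes only in rows, so rows that repeat a pose let the fingers close. It gives the time, the measured TCP pose, the force and the opening at its end, in the units of the state.
- monitor.state(): the state, without advancing time (a new reading comes with each control period).
- eyes.grab_frame(name): name is "scene" or "top"; returns a dict with "pixels" (420x560x3 uint8, red, green, blue), "mtx" (3x3 intrinsics, pixels), "rvec" (rotation vector, rad) and "tvec" (3), from world to camera coordinates, as OpenCV has them. Camera axes: x right, y down, z forward; pixel columns grow to the right and rows downward; lengths in m; the calibration is good to about 2 mm. A picture is of the moment at which its call begins. There is no depth.
- manip.job_done(): hands the job in, once; it reports no verdict.
Trained networks look in the newest picture that a camera, given by its name, has taken for a name from the list of things; names that differ only in an ending like _2 or _b are one class to them, and where a whole thing is asked for, a point or a joint stands for the part that bears it (a point fixed in the world has none). Each returns a list of dicts, best first, with "p" (0 to 1); they miss things now and then, are a little off and sometimes report something else, mostly with a low value. They report only what shows in the picture. A call takes as long as a camera call. They do not tell look-alikes from the thing itself.
- eyes.look_for(name, camera): "box" ([centre column, centre row, width, height] in pixels, round what is visible of it).
- eyes.pinpoint(name, camera): "uv" ([column, row] in pixels: a listed point, or the origin of a listed thing).
The state is a dict: "time": time; "joint_pos": joint angles; "joint_vel": joint speeds; "joint_efforts": joint torques, N m; "tool_pos": TCP position; "tool_rot": TCP orientation; "contact_force": force on the tool from outside, world axes, zero at the start; "ft_torque": the same for the moment, N m; "gripper_width": opening from 0.0 (shut) to 1.0 (fully open).
Only numpy, scipy, OpenCV 4.12 (cv2) and the standard library are available. Lean on these libraries where they do the work, as an engineer would, in place of code of your own. Each camera call takes 0.05 s, during which the arm holds its last target.

## Working session

There is one attempt and no reset: what is moved stays moved. The work goes in short steps, Python scripts to look and compute and a tool call to move; the robot and the scene stay as the last step left them, time stands still between calls to the robot, and variables do not carry over. Pictures are saved under pics/ and viewed, and the job is handed in when it is done.

Besides the shell and the picture viewer there is one more tool, called after "Call:" by a JSON object that holds its "method" and its "body", one argument or row to a line. step_arm: Moves the arm, as the interface text tells. Its arguments: {"type":"object","properties":{"motion":{"type":"array","items":{"type":"array","items":{"type":"number"}}}},"required":["motion"]}

```bash
mkdir -p pics
cat > h.py <<'E'
import numpy as np, cv2
from plant import monitor, eyes, manip
def grab(n,f=None):
    d=eyes.grab_frame(n)
    if f: cv2.imwrite('pics/'+f,d['pixels'][:,:,::-1])
    return d
def ray(d,uv):
    R,_=cv2.Rodrigues(np.array(d['rvec'],float)); t=np.array(d['tvec'],float).ravel()
    r=R.T@np.linalg.inv(np.array(d['mtx']))@np.array([uv[0],uv[1],1.]); return -R.T@t, r
def atz(d,uv,z):
    c,r=ray(d,uv); return c+r*(z-c[2])/r[2]
def proj(d,P):
    return cv2.projectPoints(np.array(P,float).reshape(-1,3),np.array(d['rvec'],float),np.array(d['tvec'],float),np.array(d['mtx'],float),None)[0][:,0]
E
python3 - <<'E'
from h import *
s=monitor.state();print({k:np.round(v,3) for k,v in s.items()})
for c in('scene','top'):
    d=grab(c,c+'0.png');print(c,ray(d,(280,210)))
    for n,z in(('mate_cup',.06),('tin_under',0),('tin_other',0),('spoon',0),('yerbera',0),('flask',0),('sugar_jar',0),('saucer',0)):
        for r in eyes.pinpoint(n,c)[:4]: print(n,np.round(r['uv'],1),round(r['p'],2),np.round(atz(d,r['uv'],z),3))
E
```

```text
{'time': np.float64(0.0), 'joint_pos': array([-1.279,  0.053,  1.614, -0.   ,  1.476, -0.119]), 'joint_vel': array([ 0.001, -0.   ,  0.001,  0.   , -0.001,  0.001]), 'joint_efforts': array([-0.0000e+00, -3.9368e+01, -3.7018e+01,  0.0000e+00,  7.0000e-03,
       -0.0000e+00]), 'tool_pos': array([ 0.249, -0.572,  0.23 ]), 'tool_rot': array([-0.001,  0.979,  0.204, -0.   ]), 'contact_force': array([-1.008,  0.066,  0.627]), 'ft_torque': array([ 0.055, -0.032, -0.018]), 'gripper_width': np.float64(1.001)}
scene (array([ 1.16175702, -0.28447197,  0.68761529]), array([-0.62309809,  0.43036259, -0.65316879]))
mate_cup [170.  260.1] 0.81 [ 0.573 -0.153  0.06 ]
mate_cup [154.8 242.4] 0.74 [ 0.507 -0.161  0.06 ]
tin_under [189.  272.7] 0.78 [ 0.574 -0.119  0.   ]
tin_other [282.5 211.8] 0.83 [0.515 0.17  0.   ]
spoon [225.  234.2] 0.91 [0.509 0.005 0.   ]
spoon [285.8 209.9] 0.61 [0.514 0.182 0.   ]
yerbera [328.8 164.4] 0.63 [0.409 0.411 0.   ]
yerbera [227.6 232.4] 0.24 [0.507 0.013 0.   ]
flask [387.2 206.3] 0.76 [0.646 0.418 0.   ]
sugar_jar [301.8 299.4] 0.75 [0.768 0.049 0.   ]
saucer [201.5 326. ] 0.57 [ 0.713 -0.154  0.   ]
top (array([0.51198285, 0.09569275, 1.17592213]), array([ 0.07852817,  0.01866091, -0.99698782]))
mate_cup [383.9 273.6] 0.93 [ 0.445 -0.127  0.06 ]
mate_cup [391.5 218.1] 0.74 [ 0.576 -0.149  0.06 ]
tin_under [372.2 226.3] 0.69 [ 0.56  -0.113  0.   ]
tin_other [256.7 246.7] 0.82 [0.513 0.177 0.   ]
spoon [323.7 248.5] 0.93 [0.506 0.01  0.   ]
yerbera [163.9 286.2] 0.68 [0.419 0.41  0.   ]
yerbera [340.  301.4] 0.62 [ 0.374 -0.028  0.   ]
flask [156.4 196.3] 0.8 [0.644 0.429 0.   ]
sugar_jar [304.1 146.1] 0.77 [0.767 0.054 0.   ]
saucer [390.5 163.2] 0.56 [ 0.719 -0.164  0.   ]
```

View pics/scene0.png

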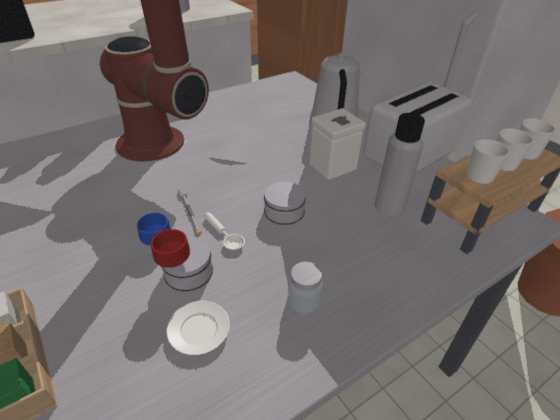

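View pics/top0.png

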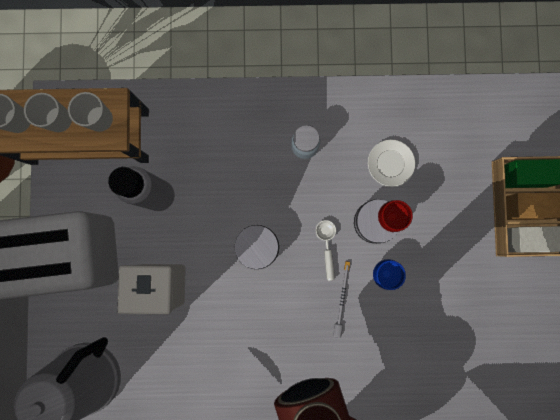

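Run:
```python
import cv2
a=cv2.imread('pics/top0.png')[170:320,300:450];b=cv2.imread('pics/scene0.png')[190:340,110:260]
import numpy as np
cv2.imwrite('pics/crop0.png',np.hstack([cv2.resize(i,(400,400),interpolation=cv2.INTER_CUBIC) for i in(a,b)]))
```

```text
(no output)
```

View pics/crop0.png

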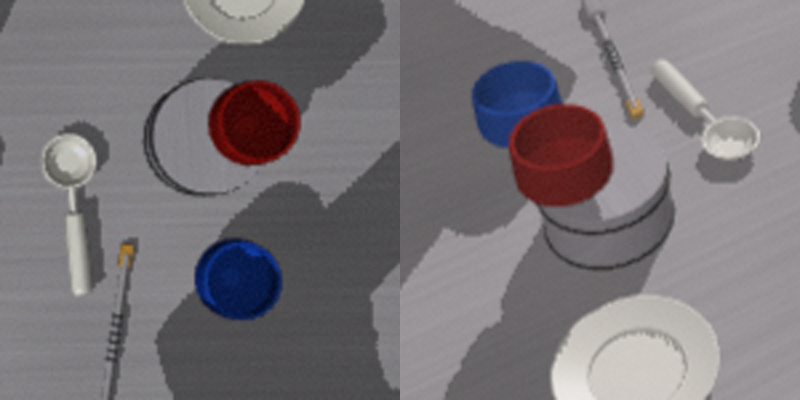

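```bash
cat >> h.py <<'E'
from scipy.optimize import minimize
th=np.linspace(0,2*np.pi,60,endpoint=False)
def circ(x,y,z,r): return np.c_[x+r*np.cos(th),y+r*np.sin(th),0*th+z]
CUP=[(.012,0),(.037,.024),(.037,.032),(.035,.062)]
def redmask(d):
    h=cv2.cvtColor(d['pixels'],cv2.COLOR_RGB2HSV); 
    p=d['pixels'].astype(int)
    m=((p[:,:,0]>45)&(p[:,:,0]>2.2*p[:,:,1])&(p[:,:,0]>2.2*p[:,:,2])).astype(np.uint8)
    R=np.zeros_like(m); q=proj(d,[.57,-.14,.09])[0].astype(int); R[q[1]-45:q[1]+45,q[0]-45:q[0]+45]=1
    return m*R
def cuphull(d,x,y,z0=.06):
    P=np.vstack([circ(x,y,z0+h,r) for r,h in CUP]); return cv2.convexHull(proj(d,P).astype(np.float32))
def rend(h,shape=(420,560),k=4):
    m=np.zeros((shape[0]*k,shape[1]*k),np.uint8); cv2.fillPoly(m,[np.round((h+.5)*k-.5).astype(int)],1)
    return cv2.resize(m.astype(np.float32),(shape[1],shape[0]),interpolation=cv2.INTER_AREA)
def fitcup(d,x0=(.57,-.15)):
    m=redmask(d).astype(np.float32)
    f=lambda p: np.abs(rend(cuphull(d,p[0],p[1]))-m).sum()
    r=minimize(f,x0,method='Nelder-Mead',options=dict(initial_simplex=np.array(x0)+np.array([[0,0],[.02,0],[0,.02]]),xatol=2e-4,fatol=.1))
    return r.x,r.fun,m.sum()
def overlay(d,tin,cup,f,half=50,k=8):
    q=proj(d,[tin[0],tin[1],.06])[0].astype(int); u0,v0=q-half
    im=cv2.resize(d['pixels'][v0:v0+2*half,u0:u0+2*half,::-1],None,fx=k,fy=k,interpolation=cv2.INTER_CUBIC)
    im=np.clip(im.astype(float)*1.4,0,255).astype(np.uint8)
    T=lambda P:np.round((P-[u0,v0]+.5)*k-.5).astype(int)
    for z in(.06,0): cv2.polylines(im,[T(proj(d,circ(*tin,z,.052)))],True,(0,255,0),1)
    if cup is not None: cv2.polylines(im,[T(cuphull(d,*cup)[:,0])],True,(255,255,0),1)
    return im
E
python3 - <<'E'
from h import *
D={c:grab(c) for c in('top','scene')}
for c in D: print(c,fitcup(D[c]), [ (r['box'],r['p']) for r in eyes.look_for('tin_under',c)[:2]])
o=[cv2.resize(overlay(D[c],(.565,-.115),fitcup(D[c])[0],''),(400,400),interpolation=cv2.INTER_AREA) for c in D]
cv2.imwrite('pics/ov0.png',np.hstack(o))
np.save('top0.npy',D['top'],allow_pickle=True);np.save('scene0.npy',D['scene'],allow_pickle=True)
E
```

```text
top (array([ 0.57981796, -0.14840156]), np.float64(77.875), np.float32(824.0)) [([376.1, 223.7, 41.3, 46.8], 0.67)]
scene (array([ 0.57817655, -0.14845225]), np.float64(125.0), np.float32(1131.0)) []
```

View pics/ov0.png

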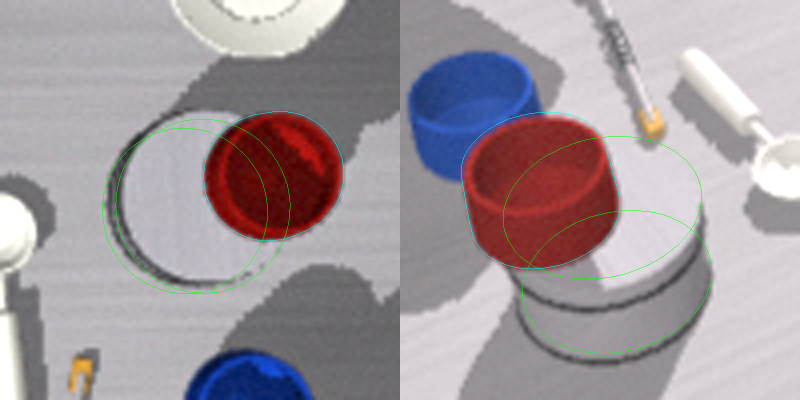

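```bash
cat > ov.py <<'E'
from h import *
import sys
t=(float(sys.argv[1]),float(sys.argv[2]))
D={c:np.load(c+'0.npy',allow_pickle=True).item() for c in('top','scene')}
o=[cv2.resize(overlay(D[c],t,None,'',half=32,k=12),(400,400),interpolation=cv2.INTER_AREA) for c in D]
cv2.imwrite('pics/'+sys.argv[3],np.hstack(o))
E
python3 ov.py .571 -.119 ov1.png
```

```text
(no output)
```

View pics/ov1.png

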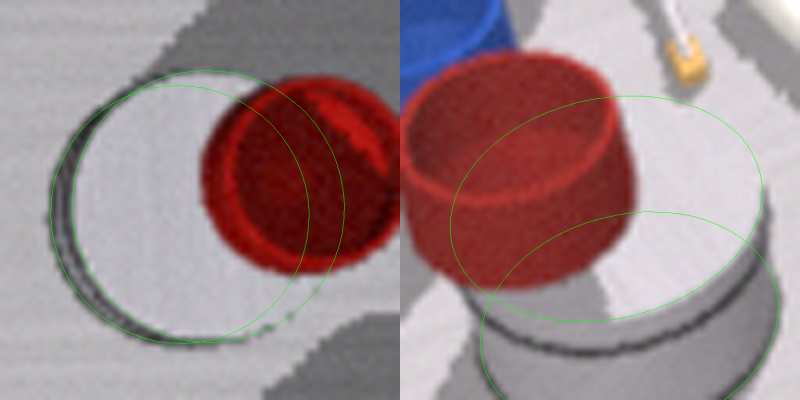

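```bash
python3 - <<'E'
from h import *
D={c:np.load(c+'0.npy',allow_pickle=True).item() for c in('top','scene')}
o=[overlay(D[c],(.571,-.119),None,'',half=32,k=24) for c in D]
cv2.imwrite('pics/ov2.png',np.hstack([o[0][600:1400,0:800][:, :400] if 0 else cv2.resize(o[0],(768,768))[380:768,:400],o[1][550:938+0,150:550]]))
E
python3 - <<'E'
from h import *
# gradient-based lid edge fit: scan radial profiles over visible lid arc, max |grad|
D={c:np.load(c+'0.npy',allow_pickle=True).item() for c in('top','scene')}
pts={}
for c,d in D.items():
    g=cv2.GaussianBlur(cv2.cvtColor(d['pixels'],cv2.COLOR_RGB2GRAY).astype(np.float32),(0,0),.7)
    cx,cy=.571,-.119
    for a in range(0,360,15):
        r=np.arange(.042,.062,.0003)
        P=np.c_[cx+r*np.cos(np.radians(a)),cy+r*np.sin(np.radians(a)),0*r+.06]
        q=proj(d,P).astype(np.float32)
        v=cv2.remap(g,q[:,0].reshape(-1,1),q[:,1].reshape(-1,1),cv2.INTER_LINEAR)[:,0]
        gr=np.gradient(v,.0003); i=np.argmin(gr)
        print(c,a,round(r[i]*1000,1),int(gr[i]/100), v[::9].astype(int))
E
```

```text
top 0 49.5 -100 [133 132 128 110  88  80  79  79]
top 15 49.8 -115 [130 131 127 106  80  76  83  98]
top 30 50.7 -117 [129 129 126 109  85  96 118 125]
top 45 50.1 -142 [132 132 129 108  76  90 119 127]
top 60 51.6 -171 [133 132 130 109  68  56  88 118]
top 75 51.9 -157 [132 133 131 113  74  57  68 104]
top 90 50.1 -136 [133 131 131 115  80  61  66  92]
top 105 52.2 -133 [133 132 130 120  89  71  74  86]
top 120 52.5 -116 [133 133 132 124  96  79  79  93]
top 135 52.5 -123 [132 132 132 123  95  77  80 105]
top 150 53.1 -154 [134 134 134 123  87  70  94 120]
top 165 51.0 -150 [133 134 134 121  84  91 118 130]
top 180 50.1 -126 [136 136 131 111  97 113 128 133]
top 195 49.5 -57 [136 136 135 124 114 120 128 132]
top 210 49.2 -16 [135 135 134 132 128 129 129 127]
top 225 50.1 -10 [116 127 133 132 131 131 131 130]
top 240 61.8 -3 [ 34  35  42  60  87 112 127 128]
top 255 51.6 -6 [21 22 23 22 21 22 22 28]
top 270 47.1 -4 [24 24 23 23 23 22 22 22]
top 285 42.0 -10 [24 23 24 22 23 22 21 24]
top 300 48.9 -4 [23 23 23 22 24 28 37 45]
top 315 51.0 -7 [22 23 23 22 21 27 35 36]
top 330 46.5 0 [29
[... 570 characters left out ...]
155 154 146 130 120 110]
scene 150 60.6 0 [111 125 138 146 150 152 153 153]
scene 165 42.6 -3 [48 47 47 47 47 47 47 48]
scene 180 42.0 -6 [51 50 50 50 50 50 50 50]
scene 195 48.6 -7 [57 56 55 53 53 51 50 49]
scene 210 60.6 -9 [53 53 53 53 52 51 50 48]
scene 225 45.6 -8 [54 53 51 50 52 51 50 48]
scene 240 55.2 -14 [55 55 52 52 51 48 47 49]
scene 255 50.1 -5 [50 50 51 51 50 50 49 51]
scene 270 46.8 -2 [ 50  50  49  49  49  56  84 107]
scene 285 43.5 -3 [ 51  50  55  66  81  84 106 144]
scene 300 57.6 -89 [ 73  89 103 108 110 104  84  74]
scene 315 60.0 -83 [107 108 108 109 111 110 106  88]
scene 330 60.3 -78 [109 109 108 109 111 112 110 100]
scene 345 52.5 -77 [155 154 154 148 133 116 109 100]
```

View pics/ov2.png

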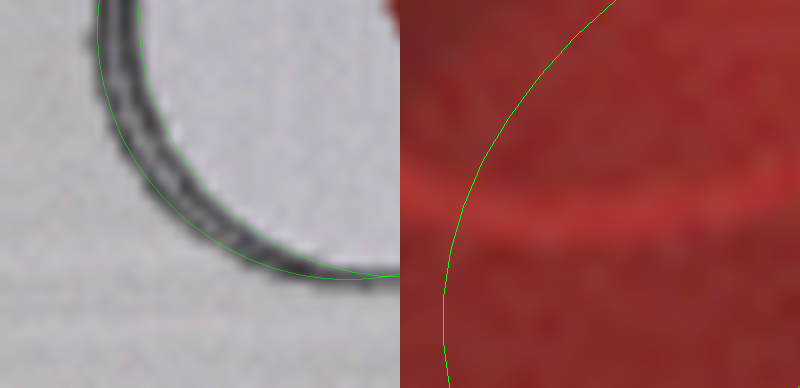

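The red cup at top (396,216) / scene (171,248) stands on a tin, so it is the mate_cup. The blue cup at top (389,275) / scene (154,229) stands on the shelf and is the look-alike to leave alone. The tin under the red cup, at top (378,221), is tin_under. The one at (257,247) is tin_other.

Cup is at about (0.579,-0.148) and the tin at (0.571,-0.119), so I need to push about 30 mm along (-0.27, 0.96). I'll use half-open fingers as a cradle at the belly.

Call:
{"method": "step_arm", "body": {
  "motion": [
    [0,0,0.1,0,0,0.1,125],
    [0,0,0.2,0,0,0.2,125],
    [0.7,0.6,0.2,0,0,0.953,125],
    [0.7,0.6,0.2,0,0,0.953,125],
    [0.7,0.6,0.2,0,0,0.953,125],
    [0.7,0.6,0.2,0,0,0.953,125],
    [0.7,0.6,0.2,0,0,0.953,125],
    [0.7,0.6,0.2,0,0,0.953,125],
    [0.7,0.6,0.2,0,0,0.953,125],
    [0.7,0.6,0.2,0,0,0.953,125]
  ]
}}

```text
time: 2.1
tool_pos: [0.5546, -0.3111, 0.3315]
tool_rot: [0.0, 0.604, 0.797, -0.0]
contact_force: [0.9, -1.4, -0.3]
gripper_width: 0.511
```

Call:
{"method": "step_arm", "body": {
  "motion": [
    [0,0,0,0,0,0,125],
    [0,0,0,0,0,0,125]
  ]
}}

```text
time: 2.3
tool_pos: [0.5539, -0.3118, 0.3311]
tool_rot: [-0.0, 0.605, 0.796, -0.0]
contact_force: [0.0, 0.1, -1.3]
gripper_width: 0.509
```

```bash
cat > st.py <<'E'
from h import *
from scipy.spatial.transform import Rotation as Ro
s=monitor.state(); q=s['tool_rot']; R=Ro.from_quat([q[1],q[2],q[3],q[0]]).as_matrix()
print(round(float(s['time']),2),'pos',np.round(s['tool_pos'],4),'y',np.round(R[:,1],3),'z',np.round(R[:,2],3),'w',s['gripper_width'],'F',np.round(s['contact_force'],1))
E
python3 st.py
```

```text
2.3 pos [ 0.5539 -0.3118  0.3311] y [ 0.963  0.268 -0.001] z [-0.001 -0.    -1.   ] w 0.5086957057728461 F [ 0.   0.1 -1.3]
```

Call:
{"method": "step_arm", "body": {
  "motion": [
    [0.05,0.1,-0.05,0.056,0.0155,0,125],
    [0.085,0.202,-0.1,0.056,0.0155,0,125],
    [0.085,0.202,-0.18,0.056,0.0155,0,125],
    [0.085,0.202,-0.26,0.056,0.0155,0,125],
    [0.085,0.202,-0.34,0.056,0.0155,0,125],
    [0.085,0.202,-0.4,0.056,0.0155,0,125],
    [0.085,0.202,-0.43,0.056,0.0155,0,125],
    [0.085,0.202,-0.43,0.056,0.0155,0,125]
  ]
}}

```text
time: 3.1
tool_pos: [0.5937, -0.2121, 0.1137]
tool_rot: [-0.037, 0.606, 0.794, 0.026]
contact_force: [-0.0, 0.4, -0.2]
gripper_width: 0.51
```

```bash
cat > look.py <<'E'
import sys
from h import *
tag=sys.argv[1]
D={c:grab(c) for c in('top','scene')}
F={c:fitcup(D[c]) for c in D}
for c in D: print(c,np.round(F[c][0],4),F[c][1:])
o=[cv2.resize(overlay(D[c],(.571,-.119),F[c][0],'',half=50,k=8),(400,400),interpolation=cv2.INTER_AREA) for c in D]
cv2.imwrite('pics/%s.png'%tag,np.hstack(o))
E
python3 look.py v1; python3 st.py
```

```text
top [ 0.5798 -0.1485] (np.float64(130.6875), np.float32(888.0))
scene [ 0.5786 -0.1475] (np.float64(165.625), np.float32(1090.0))
3.2 pos [ 0.5963 -0.2128  0.1179] y [0.964 0.265 0.001] z [-0.021  0.083 -0.996] w 0.5112214382579777 F [-0.3 -0.6 -0.2]
```

View pics/v1.png

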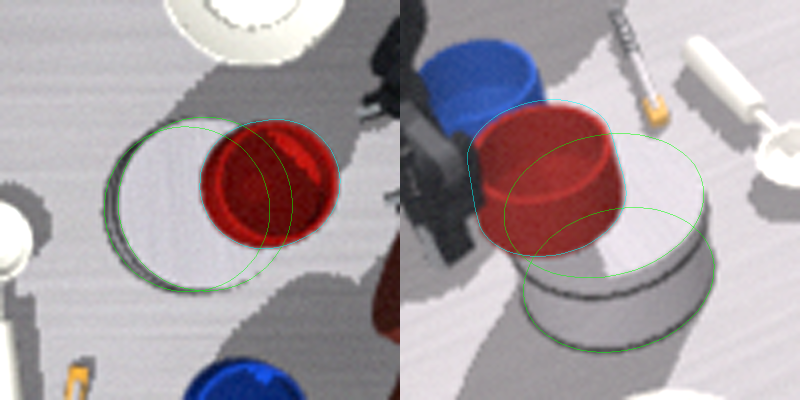

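Fingers stand 60 mm behind the red cup, clear of it; the blue cup is untouched. Lowering.

Call:
{"method": "step_arm", "body": {
  "motion": [
    [0,0,-0.03,0,0,0,125],
    [0,0,-0.06,0,0,0,125],
    [0,0,-0.08,0,0,0,125],
    [0,0,-0.088,0,0,0,125],
    [0,0,-0.088,0,0,0,125]
  ]
}}

```text
time: 3.7
tool_pos: [0.5951, -0.2112, 0.0709]
tool_rot: [-0.036, 0.605, 0.795, 0.026]
contact_force: [-0.4, -0.3, 0.3]
gripper_width: 0.51
```

```bash
python3 look.py v2; python3 st.py
```

```text
top [ 0.5798 -0.1485] (np.float64(197.6875), np.float32(957.0))
scene [ 0.5787 -0.1476] (np.float64(166.375), np.float32(1089.0))
3.8 pos [ 0.596  -0.2117  0.0724] y [0.964 0.266 0.   ] z [-0.023  0.084 -0.996] w 0.5092043695501994 F [ 0.  -0.1 -0.4]
```

View pics/v2.png

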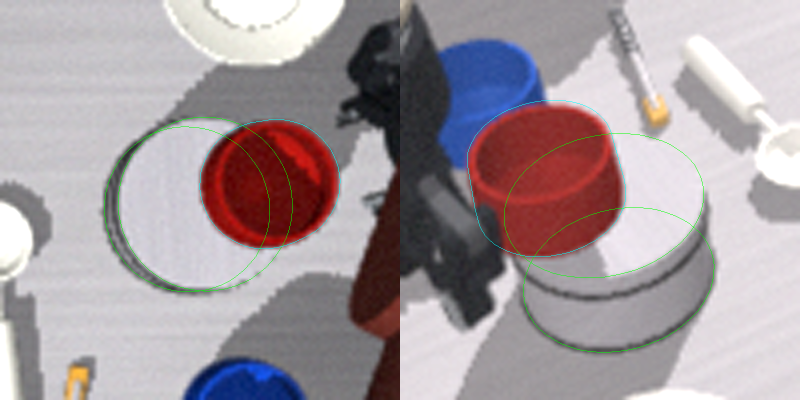

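Call:
{"method": "step_arm", "body": {
  "motion": [
    [-0.0011,0.0039,0,0,0,0,125],
    [-0.0021,0.0077,0,0,0,0,125],
    [-0.0032,0.0116,0,0,0,0,125],
    [-0.0043,0.0154,0,0,0,0,125],
    [-0.0053,0.0193,0,0,0,0,125],
    [-0.0064,0.0231,0,0,0,0,125],
    [-0.0074,0.027,0,0,0,0,125],
    [-0.0085,0.0308,0,0,0,0,125],
    [-0.0096,0.0347,0,0,0,0,125],
    [-0.0106,0.0386,0,0,0,0,125]
  ]
}}

```text
time: 4.8
tool_pos: [0.5904, -0.1922, 0.0723]
tool_rot: [-0.035, 0.605, 0.795, 0.026]
contact_force: [0.4, -0.2, -0.2]
gripper_width: 0.508
```

Call:
{"method": "step_arm", "body": {
  "motion": [
    [-0.0005,0.0019,0,0,0,0,125],
    [-0.0011,0.0039,0,0,0,0,125],
    [-0.0016,0.0058,0,0,0,0,125],
    [-0.0021,0.0077,0,0,0,0,125],
    [-0.0027,0.0096,0,0,0,0,125],
    [-0.0032,0.0116,0,0,0,0,125],
    [-0.0037,0.0135,0,0,0,0,125],
    [-0.0043,0.0154,0,0,0,0,125],
    [-0.0048,0.0173,0,0,0,0,125],
    [-0.0053,0.0193,0,0,0,0,125]
  ]
}}

```text
time: 5.8
tool_pos: [0.5881, -0.1829, 0.0726]
tool_rot: [-0.034, 0.605, 0.795, 0.026]
contact_force: [0.1, -1.2, 0.6]
gripper_width: 0.511
```

```bash
python3 look.py v3; python3 st.py
```

```text
top [ 0.5788 -0.1449] (np.float64(657.9375), np.float32(1411.0))
scene [ 0.5781 -0.1417] (np.float64(555.6875), np.float32(689.0))
5.9 pos [ 0.588  -0.1827  0.0725] y [0.964 0.266 0.   ] z [-0.023  0.084 -0.996] w 0.5117628981721466 F [ 0.7 -1.7  1.3]
```

View pics/v3.png

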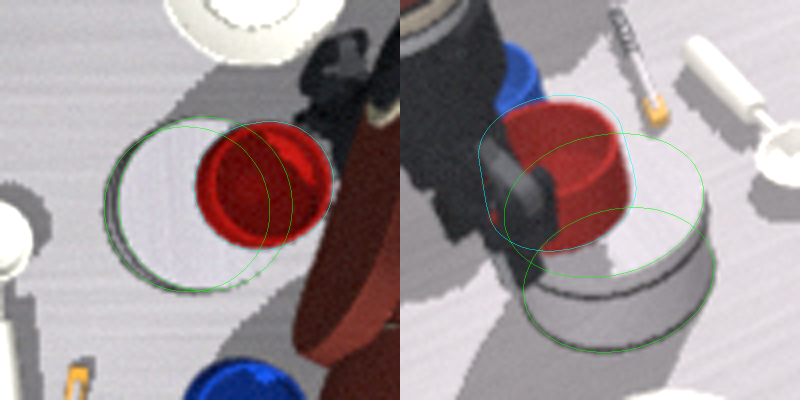

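Call:
{"method": "step_arm", "body": {
  "motion": [
    [-0.0005,0.0019,0,0,0,0,125],
    [-0.0011,0.0039,0,0,0,0,125],
    [-0.0016,0.0058,0,0,0,0,125],
    [-0.0021,0.0077,0,0,0,0,125],
    [-0.0027,0.0096,0,0,0,0,125],
    [-0.0032,0.0116,0,0,0,0,125],
    [-0.0037,0.0135,0,0,0,0,125],
    [-0.0043,0.0154,0,0,0,0,125],
    [-0.0048,0.0173,0,0,0,0,125],
    [-0.0053,0.0193,0,0,0,0,125]
  ]
}}

```text
time: 6.9
tool_pos: [0.5851, -0.173, 0.0723]
tool_rot: [-0.035, 0.605, 0.795, 0.026]
contact_force: [1.3, -1.0, 0.9]
gripper_width: 0.511
```

```bash
python3 look.py v4; python3 st.py
```

```text
top [ 0.5766 -0.1359] (np.float64(894.0), np.float32(1660.0))
scene [ 0.5756 -0.1316] (np.float64(557.25), np.float32(664.0))
7.0 pos [ 0.5851 -0.1729  0.0723] y [ 0.964  0.266 -0.   ] z [-0.023  0.084 -0.996] w 0.5106758391164483 F [-0.4 -1.9  0.7]
```

View pics/v4.png

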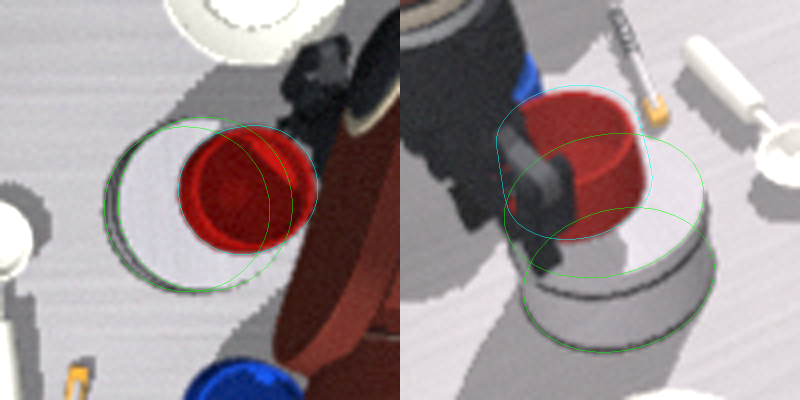

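Call:
{"method": "step_arm", "body": {
  "motion": [
    [-0.0005,0.0019,0,0,0,0,125],
    [-0.0011,0.0039,0,0,0,0,125],
    [-0.0016,0.0058,0,0,0,0,125],
    [-0.0021,0.0077,0,0,0,0,125],
    [-0.0027,0.0096,0,0,0,0,125],
    [-0.0032,0.0116,0,0,0,0,125],
    [-0.0037,0.0135,0,0,0,0,125],
    [-0.0043,0.0154,0,0,0,0,125],
    [-0.0048,0.0173,0,0,0,0,125],
    [-0.0053,0.0193,0,0,0,0,125]
  ]
}}

```text
time: 8.0
tool_pos: [0.5825, -0.1633, 0.0723]
tool_rot: [-0.035, 0.605, 0.795, 0.026]
contact_force: [0.1, -2.7, 0.8]
gripper_width: 0.509
```

Call:
{"method": "step_arm", "body": {
  "motion": [
    [-0.0005,0.0019,0,0,0,0,125],
    [-0.0011,0.0039,0,0,0,0,125],
    [-0.0016,0.0058,0,0,0,0,125],
    [-0.0021,0.0077,0,0,0,0,125],
    [-0.0024,0.0087,0,0,0,0,125],
    [-0.0024,0.0087,0,0,0,0,125]
  ]
}}

```text
time: 8.6
tool_pos: [0.5813, -0.1589, 0.0723]
tool_rot: [-0.035, 0.605, 0.795, 0.026]
contact_force: [0.7, -1.8, -0.4]
gripper_width: 0.51
```

Call:
{"method": "step_arm", "body": {
  "motion": [
    [0.002,-0.008,0,0,0,0,125],
    [0.006,-0.025,0,0,0,0,125],
    [0.015,-0.055,0,0,0,0,125],
    [0.025,-0.09,0,0,0,0,125],
    [0.036,-0.13,0,0,0,0,125],
    [0.043,-0.16,0,0,0,0,125]
  ]
}}

```text
time: 9.2
tool_pos: [0.6033, -0.2415, 0.0723]
tool_rot: [-0.034, 0.606, 0.795, 0.026]
contact_force: [-0.6, 0.1, 0.1]
gripper_width: 0.506
```

```bash
python3 look.py v5; python3 st.py
```

```text
top [ 0.5728 -0.121 ] (np.float64(74.6875), np.float32(818.0))
scene [ 0.572  -0.1205] (np.float64(112.9375), np.float32(1082.0))
9.3 pos [ 0.6033 -0.2419  0.0724] y [0.965 0.264 0.   ] z [-0.022  0.083 -0.996] w 0.5102433345125215 F [0.2 0.4 0.2]
```

View pics/v5.png

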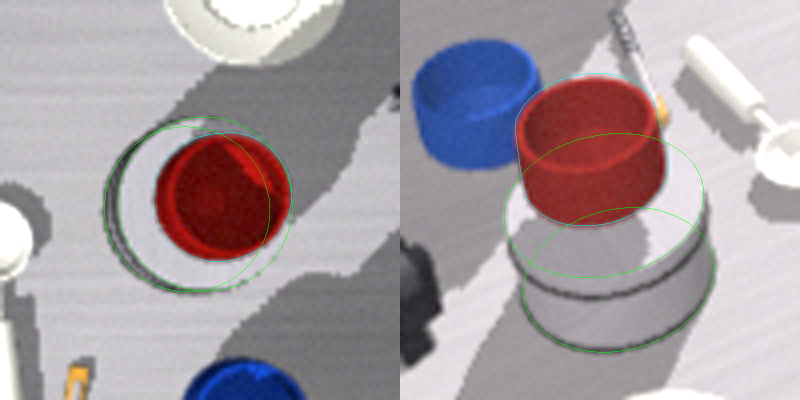

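Nearly centred; the tin is now mostly visible, so I refine its fit.

```bash
cat > tin.py <<'E'
from h import *
from scipy.optimize import least_squares
for c in('top','scene'):
    d=grab(c); cup=fitcup(d,(.572,-.121))[0]
    g=cv2.GaussianBlur(cv2.cvtColor(d['pixels'],cv2.COLOR_RGB2GRAY).astype(np.float32),(0,0),.7)
    hull=cuphull(d,*cup)
    cen=np.array([.571,-.119])
    A=[];
    for a in range(0,360,5):
        r=np.arange(.046,.058,.0003); e=np.array([np.cos(np.radians(a)),np.sin(np.radians(a))])
        q=proj(d,np.c_[cen+r[:,None]*e,0*r+.06]).astype(np.float32)
        if any(cv2.pointPolygonTest(hull,(float(x),float(y)),True)>-3 for x,y in q): continue
        v=cv2.remap(g,q[:,0].reshape(-1,1),q[:,1].reshape(-1,1),cv2.INTER_LINEAR)[:,0]
        gr=np.gradient(v,.0003); i=np.argmin(gr)
        if gr[i]<-6000 and 2<i<len(r)-3: A.append((a,r[i]))
    A=np.array(A); P=cen+A[:,1:]*np.c_[np.cos(np.radians(A[:,0])),np.sin(np.radians(A[:,0]))]
    for fixed in(1,0):
        f=lambda p: np.hypot(*(P-p[:2]).T)-(.052 if fixed else p[2])
        s=least_squares(f,[*cen,.052],loss='soft_l1',f_scale=.001)
        print(c,'tin',np.round(s.x,4),'res',np.round(np.abs(f(s.x)).mean()*1e3,2),len(A),'cup',np.round(cup,4),'off mm',np.round((cup-s.x[:2])*1e3,1))
    print(A[:,0].astype(int).tolist())
E
python3 tin.py
```

```text
top tin [ 0.5708 -0.1195  0.052 ] res 0.76 37 cup [ 0.5722 -0.1216] off mm [ 1.4 -2.2]
top tin [ 0.5706 -0.1173  0.0503] res 0.48 37 cup [ 0.5722 -0.1216] off mm [ 1.7 -4.3]
[10, 15, 20, 25, 30, 35, 40, 45, 50, 55, 60, 65, 70, 75, 80, 85, 90, 95, 100, 105, 110, 115, 120, 125, 130, 135, 140, 145, 150, 155, 160, 165, 170, 175, 180, 185, 190]
scene tin [ 0.5726 -0.1199  0.052 ] res 0.9 21 cup [ 0.5714 -0.1208] off mm [-1.1 -0.9]
scene tin [ 0.5735 -0.1203  0.0513] res 0.85 21 cup [ 0.5714 -0.1208] off mm [-2.1 -0.5]
[0, 5, 10, 15, 20, 25, 30, 35, 40, 45, 50, 55, 60, 245, 250, 255, 260, 280, 285, 290, 295]
```

Cup offset averages about (0,-2) mm over the two cameras, so I'll add one last 2 mm nudge.

Call:
{"method": "step_arm", "body": {
  "motion": [
    [-0.008,0.03,0,0,0,0,125],
    [-0.016,0.06,0,0,0,0,125],
    [-0.024,0.09,0,0,0,0,125],
    [-0.0305,0.115,0,0,0,0,125],
    [-0.0355,0.134,0,0,0,0,125],
    [-0.0387,0.146,0,0,0,0,125],
    [-0.0405,0.153,0,0,0,0,125],
    [-0.0414,0.1565,0,0,0,0,125],
    [-0.042,0.1585,0,0,0,0,125]
  ]
}}

```text
time: 10.3
tool_pos: [0.582, -0.16, 0.0724]
tool_rot: [-0.035, 0.605, 0.795, 0.026]
contact_force: [0.0, 0.1, 0.5]
gripper_width: 0.508
```

Call:
{"method": "step_arm", "body": {
  "motion": [
    [-0.0005,0.0019,0,0,0,0,125],
    [-0.001,0.0038,0,0,0,0,125],
    [-0.0015,0.0057,0,0,0,0,125],
    [-0.002,0.0076,0,0,0,0,125],
    [-0.0025,0.0095,0,0,0,0,125],
    [-0.003,0.0115,0,0,0,0,125],
    [-0.003,0.0115,0,0,0,0,125]
  ]
}}

```text
time: 11.0
tool_pos: [0.5804, -0.154, 0.0724]
tool_rot: [-0.035, 0.605, 0.795, 0.026]
contact_force: [1.5, -1.9, 0.6]
gripper_width: 0.509
```

Call:
{"method": "step_arm", "body": {
  "motion": [
    [0.002,-0.008,0,0,0,0,125],
    [0.006,-0.025,0,0,0,0,125],
    [0.015,-0.055,0,0,0,0,125],
    [0.025,-0.09,0,0,0,0,125],
    [0.036,-0.13,0,0,0,0,125],
    [0.043,-0.16,0,0,0,0,125]
  ]
}}

```text
time: 11.6
tool_pos: [0.6024, -0.2366, 0.0724]
tool_rot: [-0.034, 0.606, 0.795, 0.026]
contact_force: [-1.0, 0.3, -0.3]
gripper_width: 0.508
```

```bash
python3 look.py v6; python3 tin.py; python3 st.py
```

```text
top [ 0.5717 -0.1165] (np.float64(81.1875), np.float32(821.0))
scene [ 0.5713 -0.1159] (np.float64(110.5), np.float32(1074.0))
top tin [ 0.5712 -0.1194  0.052 ] res 0.78 36 cup [ 0.5717 -0.1162] off mm [0.6 3.2]
top tin [ 0.5704 -0.1173  0.0502] res 0.45 36 cup [ 0.5717 -0.1162] off mm [1.3 1.1]
[25, 30, 35, 40, 45, 50, 55, 60, 65, 70, 75, 80, 85, 90, 95, 100, 105, 110, 115, 120, 125, 130, 135, 140, 145, 150, 155, 160, 165, 170, 175, 180, 185, 190, 195, 205]
scene tin [ 0.5719 -0.1188  0.052 ] res 0.79 23 cup [ 0.5707 -0.1162] off mm [-1.2  2.6]
scene tin [ 0.5731 -0.1197  0.0512] res 0.7 23 cup [ 0.5707 -0.1162] off mm [-2.4  3.5]
[5, 10, 15, 20, 25, 30, 35, 40, 45, 50, 55, 60, 230, 235, 240, 245, 250, 255, 260, 265, 270, 280, 290]
11.8 pos [ 0.6017 -0.2345  0.072 ] y [ 0.964  0.265 -0.   ] z [-0.024  0.085 -0.996] w 0.5114367612066139 F [0.6 0.8 0.4]
```

View pics/v6.png

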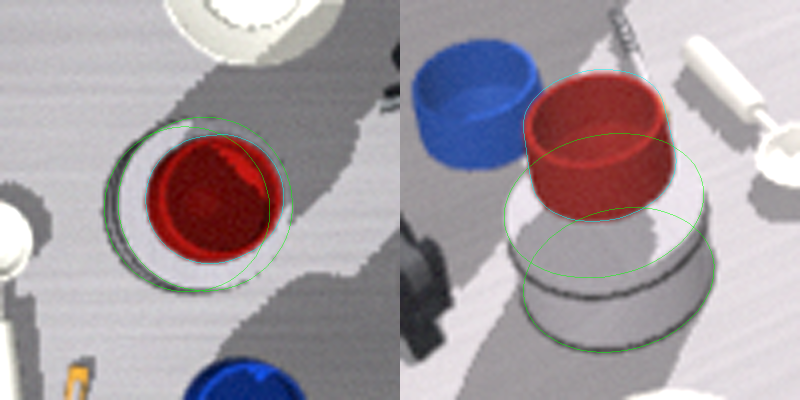

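The cup slid 1:1 with the fingers. It is upright and within about 2.5 mm of the lid's centre, comparable to the calibration error. Taking the hand away.

Call:
{"method": "step_arm", "body": {
  "motion": [
    [0,-0.03,0.03,0,0,0,125],
    [0,-0.05,0.1,0,0,0,125],
    [0,-0.06,0.18,0,0,0,125],
    [0,-0.08,0.27,0,0,0,125],
    [0,-0.1,0.36,0,0,0,125],
    [0,-0.12,0.44,0,0,0,125],
    [0,-0.16,0.48,0,0,0,125],
    [0,-0.16,0.48,0,0,0,125],
    [0,-0.16,0.48,0,0,0,125]
  ]
}}

```text
time: 12.7
tool_pos: [0.6017, -0.3141, 0.3129]
tool_rot: [-0.034, 0.605, 0.795, 0.027]
contact_force: [0.5, -0.2, -0.7]
gripper_width: 0.513
```

```bash
python3 look.py v7; python3 tin.py|grep off; python3 st.py
python3 - <<'E'
from h import *
for c in('top','scene'): 
    d=grab(c,c+'9.png')
    a=np.load(c+'0.npy',allow_pickle=True).item()['pixels']
    for n in('tin_other','spoon','saucer','sugar_jar'): print(c,n,[np.round(r['uv'],1) for r in eyes.pinpoint(n,c)[:1]])
E
```

```text
top [ 0.5713 -0.1165] (np.float64(79.5625), np.float32(809.0))
scene [ 0.571  -0.1163] (np.float64(115.6875), np.float32(1071.0))
top tin [ 0.5709 -0.1194  0.052 ] res 0.75 34 cup [ 0.5717 -0.1162] off mm [0.8 3.3]
top tin [ 0.5702 -0.1167  0.0497] res 0.4 34 cup [ 0.5717 -0.1162] off mm [1.6 0.6]
scene tin [ 0.5723 -0.1194  0.052 ] res 1.04 25 cup [ 0.5707 -0.1162] off mm [-1.6  3.2]
scene tin [ 0.5739 -0.1204  0.051 ] res 0.91 25 cup [ 0.5707 -0.1162] off mm [-3.2  4.3]
12.9 pos [ 0.6012 -0.3129  0.3099] y [ 0.964  0.267 -0.002] z [-0.026  0.086 -0.996] w 0.5115169404878592 F [ 0.4 -0.4  0.4]
top tin_other [array([256.8, 246.5])]
top spoon [array([325.7, 250. ])]
top saucer [array([389.6, 163.9])]
top sugar_jar [array([308.2, 146.8])]
scene tin_other [array([285.6, 208.9])]
scene spoon [array([225.6, 233.8])]
scene saucer [array([199. , 328.1])]
scene sugar_jar [array([303.4, 299.6])]
```

View pics/scene9.png

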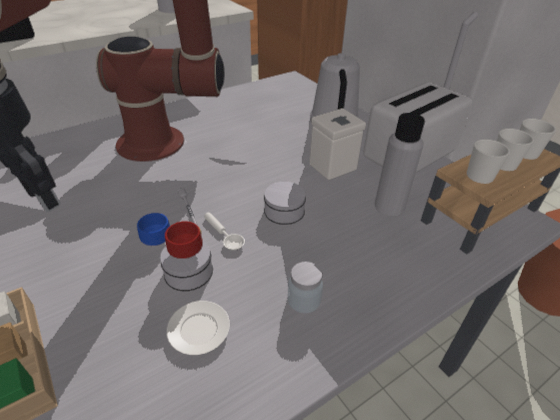

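The remaining offset is about +2.5 mm in y and plenty of time is left, so I'll correct it with a gentle tap from the opposite side, mirroring the tilt.

Call:
{"method": "step_arm", "body": {
  "motion": [
    [-0.01,0.07,0,-0.02,-0.005,0,125],
    [-0.03,0.16,0,-0.05,-0.015,0,125],
    [-0.045,0.25,0,-0.08,-0.022,0,125],
    [-0.063,0.34,0,-0.112,-0.031,0,125],
    [-0.08,0.43,0,-0.112,-0.031,0,125],
    [-0.097,0.528,0,-0.112,-0.031,0,125],
    [-0.097,0.528,0,-0.112,-0.031,0,125],
    [-0.097,0.528,0,-0.112,-0.031,0,125],
    [-0.097,0.528,0,-0.112,-0.031,0,125]
  ]
}}

```text
time: 14.3
tool_pos: [0.5535, -0.0509, 0.3124]
tool_rot: [0.035, 0.605, 0.795, -0.026]
contact_force: [0.5, -0.1, -0.2]
gripper_width: 0.509
```

```bash
python3 st.py
```

```text
14.3 pos [ 0.5535 -0.0509  0.3124] y [0.964 0.265 0.   ] z [ 0.023 -0.084 -0.996] w 0.5088370501774118 F [ 0.5 -0.1 -0.2]
```

Call:
{"method": "step_arm", "body": {
  "motion": [
    [0,0.004,-0.08,0,0,0,125],
    [0,0.004,-0.16,0,0,0,125],
    [0,0.004,-0.24,0,0,0,125],
    [0,0.004,-0.32,0,0,0,125],
    [0,0.004,-0.39,0,0,0,125],
    [0,0.004,-0.44,0,0,0,125],
    [0,0.004,-0.465,0,0,0,125],
    [0,0.004,-0.478,0,0,0,125],
    [0,0.004,-0.478,0,0,0,125],
    [0,0.004,-0.478,0,0,0,125]
  ]
}}

```text
time: 15.3
tool_pos: [0.5546, -0.0486, 0.075]
tool_rot: [0.036, 0.605, 0.795, -0.026]
contact_force: [0.5, 0.2, 1.1]
gripper_width: 0.507
```

```bash
python3 st.py; python3 look.py v8
```

```text
15.3 pos [ 0.5546 -0.0486  0.075 ] y [0.964 0.266 0.002] z [ 0.026 -0.084 -0.996] w 0.5073235517887255 F [0.5 0.2 1.1]
top [ 0.5458 -0.0989] (np.float64(992.3125), np.float32(1349.0))
scene [ 0.5713 -0.1159] (np.float64(113.5), np.float32(1071.0))
```

View pics/v8.png

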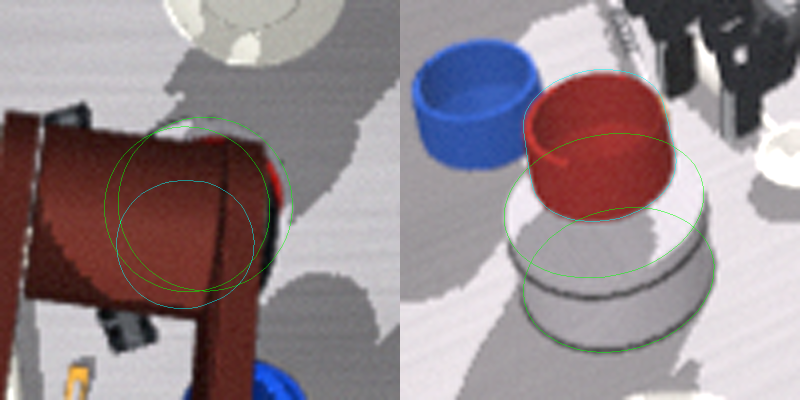

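Call:
{"method": "step_arm", "body": {
  "motion": [
    [0.002,-0.012,-0.002,0,0,0,125],
    [0.004,-0.024,-0.004,0,0,0,125],
    [0.006,-0.036,-0.004,0,0,0,125],
    [0.008,-0.046,-0.004,0,0,0,125],
    [0.009,-0.052,-0.004,0,0,0,125],
    [0.009,-0.054,-0.004,0,0,0,125],
    [0.009,-0.054,-0.004,0,0,0,125]
  ]
}}

```text
time: 16.1
tool_pos: [0.5578, -0.0752, 0.0712]
tool_rot: [0.035, 0.605, 0.795, -0.026]
contact_force: [-0.1, -0.2, 0.4]
gripper_width: 0.511
```

```bash
python3 st.py; python3 look.py v9|tail -1; python3 st.py
```

```text
16.1 pos [ 0.5578 -0.0752  0.0712] y [ 0.964  0.266 -0.   ] z [ 0.023 -0.084 -0.996] w 0.5114060718044304 F [-0.1 -0.2  0.4]
scene [ 0.571  -0.1163] (np.float64(112.6875), np.float32(1074.0))
16.2 pos [ 0.5578 -0.075   0.0713] y [ 0.964  0.266 -0.   ] z [ 0.023 -0.084 -0.996] w 0.5066546352863549 F [-0.7 -0.5 -0.5]
```

View pics/v9.png

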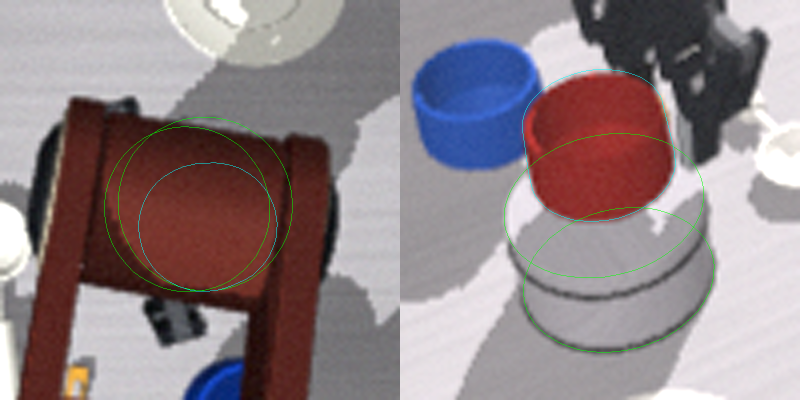

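Call:
{"method": "step_arm", "body": {
  "motion": [
    [0.001,-0.0018,0,0,0,0,125],
    [0.002,-0.0036,0,0,0,0,125],
    [0.003,-0.0054,0,0,0,0,125],
    [0.0038,-0.0072,0,0,0,0,125],
    [0.0045,-0.009,0,0,0,0,125],
    [0.0052,-0.0108,0,0,0,0,125],
    [0.0057,-0.0124,0,0,0,0,125],
    [0.0057,-0.0124,0,0,0,0,125]
  ]
}}

```text
time: 17.0
tool_pos: [0.5607, -0.0812, 0.0713]
tool_rot: [0.035, 0.605, 0.795, -0.026]
contact_force: [-0.4, 2.6, 0.5]
gripper_width: 0.51
```

```bash
python3 look.py v10|tail -1; python3 st.py
```

```text
scene [ 0.5712 -0.1186] (np.float64(113.5), np.float32(1076.0))
17.1 pos [ 0.5607 -0.0812  0.0713] y [0.964 0.266 0.   ] z [ 0.023 -0.084 -0.996] w 0.5110473670006138 F [-0.2  1.8  1.3]
```

Exactly as planned: the cup is at y = -0.1186. Backing off along the push line, then up and away.

Call:
{"method": "step_arm", "body": {
  "motion": [
    [-0.002,0.008,0,0,0,0,125],
    [-0.006,0.025,0,0,0,0,125],
    [-0.013,0.05,0,0,0,0,125],
    [-0.018,0.066,0.02,0,0,0,125],
    [-0.018,0.066,0.08,0,0,0,125],
    [-0.018,0.066,0.17,0,0,0,125],
    [-0.018,0.066,0.27,0,0,0,125],
    [-0.018,0.066,0.37,0,0,0,125],
    [-0.018,0.066,0.46,0,0,0,125],
    [-0.018,0.066,0.48,0,0,0,125]
  ]
}}

```text
time: 18.1
tool_pos: [0.5537, -0.048, 0.3202]
tool_rot: [0.04, 0.605, 0.795, -0.024]
contact_force: [0.3, 0.2, 0.2]
gripper_width: 0.508
```

Call:
{"method": "step_arm", "body": {
  "motion": [
    [0,-0.08,0,0,0,0,125],
    [0,-0.18,0,0,0,0,125],
    [0,-0.28,0,0,0,0,125],
    [0,-0.38,0,0,0,0,125],
    [0,-0.48,0,0,0,0,125],
    [0,-0.54,0,0,0,0,125],
    [0,-0.54,0,0,0,0,125],
    [0,-0.54,0,0,0,0,125]
  ]
}}

```text
time: 18.9
tool_pos: [0.5514, -0.3179, 0.3106]
tool_rot: [0.034, 0.605, 0.795, -0.026]
contact_force: [-0.7, 0.5, 0.7]
gripper_width: 0.509
```

```bash
python3 look.py v11; python3 tin.py|grep off; python3 st.py; python3 -c "
from h import *
for c in('top','scene'):grab(c,c+'11.png')"
```

```text
top [ 0.5717 -0.1188] (np.float64(75.75), np.float32(813.0))
scene [ 0.5704 -0.1187] (np.float64(116.9375), np.float32(1072.0))
top tin [ 0.5708 -0.1195  0.052 ] res 0.83 37 cup [ 0.5715 -0.1186] off mm [0.7 0.9]
top tin [ 0.5704 -0.1173  0.0502] res 0.46 37 cup [ 0.5715 -0.1186] off mm [ 1.2 -1.3]
scene tin [ 0.5724 -0.1196  0.052 ] res 0.92 23 cup [ 0.5707 -0.1185] off mm [-1.7  1.1]
scene tin [ 0.5734 -0.1201  0.0514] res 0.87 23 cup [ 0.5707 -0.1185] off mm [-2.7  1.7]
19.1 pos [ 0.552  -0.3167  0.3115] y [0.963 0.268 0.   ] z [ 0.024 -0.084 -0.996] w 0.5088875495832402 F [ 0.2  0.1 -0.4]
```

View pics/v11.png

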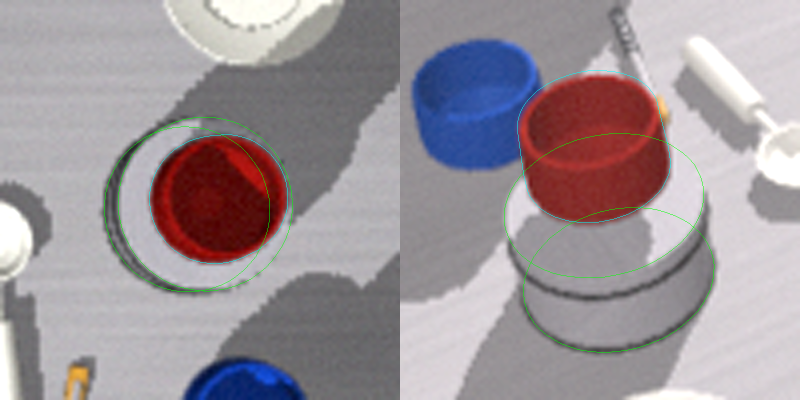

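View pics/top11.png

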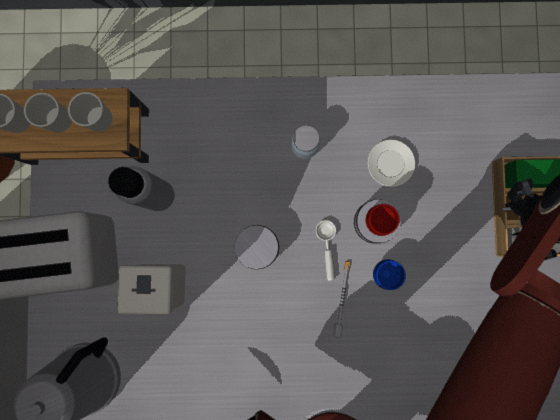

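The red cup at (382,219) is upright and centred on its tin; the blue cup (389,275), spoon, bombilla, saucer and tin_other are where they were, and the hand is clear. Handing in.

```bash
python3 -c "
from plant import manip
print(manip.job_done())"
```

```text
the job is handed in; nothing more can be done
None
```

The mate cup is back on its tin, upright and within about 1–2 mm of the lid's centre by my last measurement. I handed the job in at about 19 s.

- **How it was moved:** I slid the red cup about 30 mm with slow pushes at its belly, using half-open fingers as a cradle. I never pinched or lifted it. One nudge overshot by about 2.5 mm, so I corrected that with a gentle tap from the opposite side. Readings after the pushes showed at most about 3 N at the wrist.
- **Last checks:** Both cameras put the cup at about (0.571, -0.1187) and the tin at about (0.5715, -0.1195). The two cameras disagree by 1–2 mm on the offset in x. The lid fits with a free radius gave up to about 3 mm in one camera, close to the calibration limit.
- **Everything else:** The tin under the cup has not moved by the image overlay. In the final pictures the blue look-alike, the other tin, the spoon, the bombilla and the saucer are where they were, and the hand is clear.

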